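# Prop up the tilting bread tray and put a bun on show

### The job

Raise the empty bread tray for display: swing the hand lever on the right of its stand up and over towards the front, so that the prop under the tray goes past its centre and comes to rest on its stop, then let go, so that the tray stays up by itself. Then take the bun out of the wooden bucket and set it gently into the raised tray, without dropping it; leave the bell, the tin and the honey jars where they are.

Things in the scene. Friction and masses are not known exactly. Their poses are not given: they have to be found in the camera images.
- stand: Stand of the bread tray: low dark wood base, 240 (x) by 220 (y) mm, fixed; origin at the centre of its underside. x points from its front (robot's side) to its back, y left, z up. On it lies a light wood tray hinged at its front edge; under the tray a U-shaped steel prop on an axle along y, turned by a steel hand lever outside the right (-y) side.
- prop_axle (a point): Point on the axle of prop and lever, in the middle plane of the lever's knob: at (15, -142, 20) mm in the stand's frame, axes as the stand's. The knob swings about it on a circle of 100 mm radius, in a vertical plane along the stand's x.
- prop_knob (a point): Centre of the red knob at the lever's end: a round grip 18 mm thick, 40 mm long, along the stand's y, pointing outward (-y); the flat steel lever is at its inner end. At the start it is 74 mm behind (+x) and 67 mm above the axle, at the stop 83 mm in front of it and 56 mm above it; all round it is free. Axes turn with the lever.
- prop (a joint): Angle of prop and lever, rad: 0 at the start (lever points back, 42 deg above level), growing as the knob goes up and over to the front and the prop lifts the tray. The tray's weight (under 6 N at the knob) swings it back if let go before 1.6 (dead centre); beyond, it presses the prop onto its stop at 1.82 and holds. Closed fingers pushing the knob from behind along its arc suffice.
- tray (a joint): Tilt of the tray, rad: 0 flat on the stand, about 0.43 at dead centre, 0.41 with the prop on its stop. Its hinge lies along the stand's y, 115 mm in front of the stand's centre, 60 mm above the counter; the back edge rises.
- tray_middle (a point): Centre of the tray's floor (upper side), 116 mm behind the hinge, 8 mm above the tray's underside. Axes: x up the slope to the back, y left, z out of the floor; they tilt with the tray. Inside the tray is 216 (x) by 200 (y) mm; front ledge 26 mm, other rims 18 mm above the floor.
- bucket: Small round wooden stave bucket, 204 mm across the rim, 96 mm high, fixed to the counter; inside it is 145 mm wide at its floor, which is 35 mm above the counter, and widens to 175 mm at the rim. Origin at the centre of its underside.
- bun: Light round bun, 69 mm (its x) by 72 mm (its y) by 50 mm high, about 80 g, lying on the floor of the bucket near its middle; origin at the centre of its underside, z up. It can be gripped across its x from above, about half way up, with a light grip.
- bell: Silver counter bell, 84 mm across, 58 mm high, a bystander; origin at the centre of its underside.
- tin: Food tin, 76 mm across, 58 mm high, a bystander; origin at the centre of its underside.
- honey_red: Honey jar with a red lid, 52 mm across, 74 mm high, a bystander; origin at the centre of its underside.
- honey_green: Honey jar with a green lid, 52 mm across, 74 mm high, a bystander; origin at the centre of its underside.

How it is judged (in metres and radians):
On the way:
1. the prop is past centre on its stop, the tray is up, and the robot has let go of both (value of joint prop above 1.72 rad and value of joint tray above 0.36 rad and contact force between each of the arm, the fingers and stand below 0.3 N), for 0.3 s.
At the end, for the whole second after the job is handed in: The prop rests on its stop past centre (prop above 1.72 rad), the tray stands raised (above 0.36 rad), and the bun lies still inside the tray, within its rims and on its floor (origin no more than 50 mm above the floor), with the robot touching neither (all of step 1 and x of bun in the frame of tray_middle between -0.115 and 0.1 m and y of bun in the frame of tray_middle between -0.1 and 0.1 m and z of bun in the frame of tray_middle between -0.01 and 0.05 m and linear speed of bun below 0.02 m/s and contact force between the fingers and bun below 0.1 N).
It fails at once if the bun is dropped: falls faster than 1 m/s without being held (linear speed of bun above 1 m/s and contact force between the fingers and bun below 0.05 N).
It fails at once if the bell, the tin or a honey jar is pushed more than 30 mm from its place or knocked over (distance of any of bell, tin, honey_red, honey_green from where it was at the start of the episode above 0.03 m or angle between any of bell, tin, honey_red, honey_green's own z axis and vertical above 0.5 rad).
It also fails if it takes over 61 s, if anything falls off the work surface, if the arm or the gripper's body presses on something with over 40 N, if the wrist force passes 120 N, or if a joint passes its speed limit or range.

### The arm

A 7-joint arm with a two-finger parallel gripper is mounted at the origin on a cart in front of the work surface, level with it; the furniture and walls round the work are solid. World frame = base frame: x ahead of the robot, y to its left, z up, the work surface at z = 0. Lengths are in m, angles in degrees, forces in N, time in s.
With the tool pointing down it reaches from about 0.425 to 0.875 m from the base axis. Payload 4.7 kg.
Tool frame: the origin (TCP) lies between the finger pads; the fingertips stand 8 mm ahead of it and the grasp point (between the pads) lies 11 mm behind it (env.tip_extent is the distance from the TCP to the fingertips, in m); z points along the fingers, y is the line along which they close (so a half turn about z gives the same grasp; the last joint's range is limited). The gripper opens to 87 mm and grips with 3 to 60 N. Pads are 19 mm wide; open, the fingers measure 117 mm over their backs; the gripper's body (75 mm by 190 mm) begins 51 mm behind the grasp point.
Start: joints at [65.724, 18.392, -4.016, 83.108, 1.295, 78.541, -3.26], TCP at [0.276, -0.589, 0.231] pointing down, gripper open.
Joint ranges: [-163.93, 163.93], [-17.29, 119.83], [-79.2, 71.16], [3.27, 140.29], [-89.18, 269.18], [5.43, 117.66], [-154.24, 154.24]. Speed limits (degrees/s): [147.25, 147.25, 180, 180, 180, 180, 180].

### API

Orientations are given as [roll, pitch, yaw] about the fixed x, y, z axes, in that order (R = Rz(yaw) Ry(pitch) Rx(roll)).
In Python, from cell import sensors, vision, workorder, env gives the robot as it stands.
- The arm moves only by the tool drive_tool, never from a script. Its argument "moves" is a list of rows, each an object of numbers: "x", "y", "z": the shift along the tool's x, y, z in mm; "rx", "ry", "rz": the turn, a rotation vector about the tool's x, y, z in rad; "fingers": the closure, from -1 (fully open) to 1 (shut). In form: [{"x": .., "y": .., "z": .., "rx": .., "ry": .., "rz": .., "fingers": ..}, ...]. A call has 1 to 20 rows; each row is the pose to reach, as a shift and turn from the pose commanded when the call began, along the tool's axes at that moment; what a row does not reach only later rows make up. A row lasts 1/8 s, in which the tool goes at most 62.5 mm and 10.7 degrees, less where a joint would pass 70% of its speed; a pose out of reach is approached as far as the arm can. A call with a gripper value outside its range is refused whole. The fingers move at their own pace and stop on an object; "force" is the grip in N (left out, the last holds). Time passes only in rows, so rows that repeat a pose let the fingers close. It gives the time, the measured TCP pose, the force, the opening and the grip force at its end, in the units of the state.
- sensors.get_obs(): the state, without advancing time (a new reading comes with each control period).
- vision.read_camera(name): name is "scene" or "top"; returns a dict with "image" (384x512x3 uint8, red, green, blue), "fx", "fy", "cx", "cy" (pixels), "R" (3x3) and "t" (3): a world point X has camera coordinates R X + t. Camera axes: x right, y down, z forward; pixel columns grow to the right and rows downward; lengths in m; the calibration is good to about 2 mm. A picture is of the moment at which its call begins. There is no depth.
- workorder.sign_off(): hands the job in; it is judged then, once.
The state is a dict: "time_s": time; "qpos": joint angles; "joint_velocities": joint speeds; "effort": joint torques, N m; "tool_pos": TCP position; "tool_rot": TCP orientation; "force": force on the tool from outside, world axes, zero at the start; "wrist_torque": the same for the moment, N m; "grip_width": finger opening in m; "grasp_force": force on a finger pad.
Only numpy, scipy, OpenCV 4.12 (cv2) and the standard library are available. Lean on these libraries where they do the work, as an engineer would, in place of code of your own. Each camera call takes 0.05 s, during which the arm holds its last target. There are 200 camera calls.

## Working session

There is one attempt and no reset: what is moved stays moved. The work goes in short steps, Python scripts to look and compute and a tool call to move; the robot and the scene stay as the last step left them, time stands still between calls to the robot, and variables do not carry over. Pictures are saved under pics/ and viewed, at most 10 in all, crops included, and the job is handed in when it is done.

Besides the shell and the picture viewer there is one more tool, called after ">>>" as name(argument=value, ...) on one line, values as JSON. drive_tool: Moves the arm, as the interface text tells. Its arguments: {"type":"object","properties":{"moves":{"type":"array"},"force":{"type":"number"}},"required":["moves"]}

```bash
ls; mkdir -p pics; python3 - <<'E'
from cell import sensors, vision, workorder, env
import cv2,numpy as np
for n in("scene","top"):
    c=vision.read_camera(n); cv2.imwrite(f"pics/{n}0.png",c["image"][:,:,::-1]); np.savez(f"{n}0.npz",**c)
    print(n,c["fx"],c["cx"],c["cy"],np.round(-c["R"].T@c["t"],3),np.round(c["R"],3).tolist())
o=sensors.get_obs();print({k:o[k] for k in("time_s","tool_pos","tool_rot","force","grip_width")})
E
```

```text
pics
scene 367.69209027016495 250.02087482134064 189.90739319385887 [-0.011  0.356  0.76 ] [[-0.552, -0.834, -0.019], [-0.57, 0.393, -0.721], [0.609, -0.387, -0.692]]
top 426.69719282261394 253.56126875651518 191.67502561959552 [ 0.382 -0.024  1.178] [[0.013, -1.0, 0.023], [-0.983, -0.017, -0.182], [0.182, -0.02, -0.983]]
{'time_s': 0.1, 'tool_pos': array([ 0.27532204, -0.58829002,  0.22957238]), 'tool_rot': array([-1.79902934e+02,  6.35103502e-03,  2.50891879e+01]), 'force': array([ 0.28541636, -0.22362596, -0.4553342 ]), 'grip_width': 0.08714044759660058}
```

View pics/scene0.png

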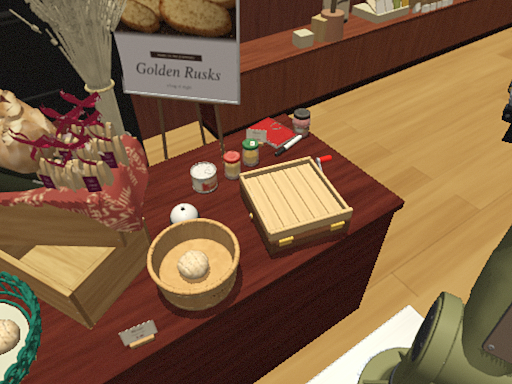

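View pics/top0.png

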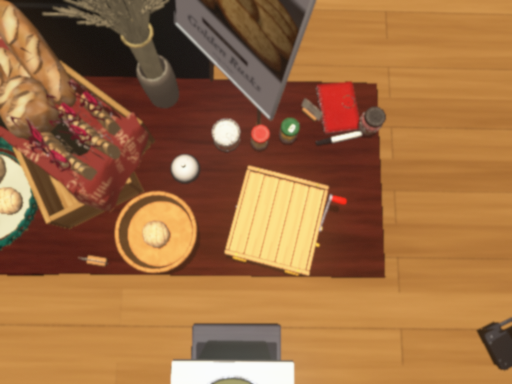

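The top view shows the tray at about (277,221), turned clockwise, and the red knob at (339,201). The bucket is at (156,232) with the bun at (155,234). The bell is at (184,168), the tin at (226,133), and the jars at (260,135) and (289,128). In the scene view the knob is at (324,160) and the bun at (194,264).

```bash
cat >h.py <<'E'
import numpy as np,cv2
def load(n): return dict(np.load(n))
def ray(c,p):
    d=c["R"].T@np.array([(p[0]-c["cx"])/c["fx"],(p[1]-c["cy"])/c["fy"],1]);return -c["R"].T@c["t"],d
def onz(c,p,z):
    o,d=ray(c,p);return o+d*(z-o[2])/d[2]
def tri(c1,p1,c2,p2):
    o1,d1=ray(c1,p1);o2,d2=ray(c2,p2);s=np.linalg.lstsq(np.c_[d1,-d2],o2-o1,rcond=None)[0]
    a,b=o1+s[0]*d1,o2+s[1]*d2;return (a+b)/2,np.linalg.norm(a-b)
def proj(c,X):
    q=c["R"]@np.array(X)+c["t"];return np.array([c["fx"]*q[0]/q[2]+c["cx"],c["fy"]*q[1]/q[2]+c["cy"]])
def blob(c,lo,hi,box):
    h=cv2.cvtColor(c["image"],cv2.COLOR_RGB2HSV);m=cv2.inRange(h,lo,hi);k=np.zeros_like(m);x0,y0,x1,y1=box;k[y0:y1,x0:x1]=255;m&=k
    n,l,s,ce=cv2.connectedComponentsWithStats(m)
    i=1+np.argmax(s[1:,4]);return (l==i).astype(np.uint8),ce[i],s[i]
E
python3 - <<'E'
from h import *
np.set_printoptions(precision=4,suppress=True)
T=load("top0.npz");S=load("scene0.npz")
def rect(m):
    return cv2.minAreaRect(max(cv2.findContours(m,0,cv2.CHAIN_APPROX_NONE)[0],key=cv2.contourArea))
mt,ct,st=blob(T,(0,150,150),(6,255,255),(325,190,355,212));ms,cs,ss=blob(S,(0,150,120),(6,255,255),(312,150,336,170))
print("knob px",ct,st,rect(mt),cs,ss);print("knob",tri(T,ct,S,cs))
m,ce,s=blob(T,(12,50,120),(30,255,255),(215,160,335,280))
m=cv2.morphologyEx(m,cv2.MORPH_CLOSE,np.ones((7,7)));m=cv2.morphologyEx(m,cv2.MORPH_OPEN,np.ones((11,11)))
r=rect(m);print("tray",r,s)
q=cv2.approxPolyDP(cv2.convexHull(np.vstack(cv2.findContours(m,0,2)[0])),6,True)[:,0];print(q.tolist());P=np.array([onz(T,p,.086) for p in q]);print(P);print(np.linalg.norm(P-np.roll(P,-1,0),axis=1), P.mean(0))
# bucket outer, top
m,ce,s=blob(T,(5,60,90),(25,255,255),(108,185,204,275));m=cv2.morphologyEx(m,cv2.MORPH_OPEN,np.ones((5,5)))
c=cv2.convexHull(max(cv2.findContours(m,0,2)[0],key=cv2.contourArea));e=cv2.fitEllipse(c);print("bucket",e,onz(T,e[0],.096))
for n,C,b in(("T",T,(137,214,175,252)),("S",S,(172,243,214,285))):
    x0,y0,x1,y1=b;im=C["image"][y0:y1,x0:x1];cv2.imwrite(f"pics/bun{n}.png",cv2.resize(im[:,:,::-1],None,fx=9,fy=9,interpolation=cv2.INTER_CUBIC))
a=cv2.imread("pics/bunT.png");b=cv2.imread("pics/bunS.png")[:342,:342]
t=cv2.resize(T["image"][160:285,215:355,::-1],None,fx=4,fy=4,interpolation=cv2.INTER_CUBIC)
cv2.imwrite("pics/crops.png",np.hstack([np.pad(a,((0,158),(0,0),(0,0))) ,t])[:, :800] if 0 else t);cv2.imwrite("pics/buns.png",np.hstack([a,b]))
E
```

```text
knob px [339.156  199.6972] [332 195  15  10 109] ((339.3235168457031, 199.7058868408203), (14.55213737487793, 7.518604278564453), 14.03624439239502) [325.4857 157.9571] [319 155  13   7  70]
knob (array([ 0.5654, -0.2691,  0.0908]), np.float64(0.0014139726772905668))
tray ((277.109619140625, 224.70938110351562), (90.87225341796875, 103.17440032958984), 14.500167846679688) [ 215  165  120  115 8795]
[[247, 167], [327, 185], [310, 279], [281, 279], [226, 254]]
[[ 0.6499 -0.0283  0.086 ]
 [ 0.6053 -0.2387  0.086 ]
 [ 0.3633 -0.1912  0.086 ]
 [ 0.3624 -0.1182  0.086 ]
 [ 0.4227  0.0213  0.086 ]]
[0.215  0.2466 0.0731 0.1519 0.2326] [ 0.4807 -0.111   0.086 ]
bucket ((151.09742736816406, 228.46153259277344), (91.0781478881836, 130.75643920898438), 54.41352844238281) [0.4836 0.2112 0.096 ]
```

View pics/crops.png

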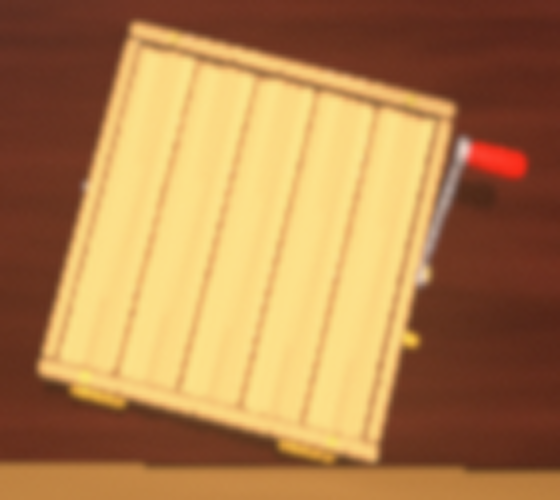

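View pics/buns.png

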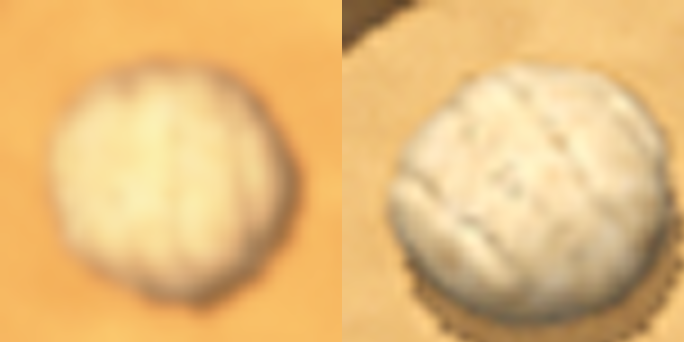

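The tray crop gives clean corners: back-left (133,23), back-right (455,105), front-right (378,462) and front-left (40,370). In the bun crop the bun is centred at (173,182) from the top and (188,193) in its scene half.

```bash
python3 - <<'E'
from h import *
np.set_printoptions(precision=4,suppress=True)
T=load("top0.npz");S=load("scene0.npz")
f=lambda u,v:(215+(u+.5)/4-.5,160+(v+.5)/4-.5)
P=np.array([onz(T,f(*p),z) for p,z in(((133,23),.086),((455,105),.086),((378,462),.094),((40,370),.094))])
print(P);E=np.roll(P,-1,0)-P;print(np.linalg.norm(E,axis=1),np.degrees(np.arctan2(E[:,1],E[:,0])))
kn=np.array([.5654,-.2691,.0908])
v=(P[0]+P[1]-P[2]-P[3]);yaw=np.arctan2(v[1],v[0]);u=(P[0]-P[1]+P[3]-P[2]);yaw2=np.arctan2(-u[0],u[1]);print(np.degrees([yaw,yaw2]))
y=(yaw+yaw2)/2;R=np.array([[np.cos(y),-np.sin(y)],[np.sin(y),np.cos(y)]])
# edge-centre in stand frame
c=P[:,:2].mean(0);print("centre",c,"knob rel centre in stand axes (expect ~89,-142 about)",R.T@(kn[:2]-c))
print("front edge mid",(P[2]+P[3])/2)
b=tri(T,(155.8,233.8),S,(192.4,264.));print("bun",b,onz(T,(155.8,233.8),.06))
# bucket circle points: inspect rim at given guess
for z in(.096,.0):print(proj(T,[.4836,.2112,z]))
for n,p,z in(("bell",(184,168),.03),("tin",(226,131),.058),("red",(260,131),.074),("green",(289,125),.074)):print(n,onz(T,p,z))
E
```

```text
[[ 0.6543 -0.0306  0.086 ]
 [ 0.603  -0.2422  0.086 ]
 [ 0.3729 -0.1879  0.094 ]
 [ 0.427   0.0245  0.094 ]]
[0.2178 0.2365 0.2192 0.234 ] [-103.6373  166.7143   75.7133  -13.6197]
[-13.4518 -13.963 ]
centre [ 0.5143 -0.1091] knob rel centre in stand axes (expect ~89,-142 about) [ 0.0875 -0.1434]
front edge mid [ 0.4    -0.0817  0.094 ]
bun (array([0.4739, 0.2069, 0.0614]), np.float64(0.002639928506204775)) [0.4732 0.2061 0.06  ]
[151.1096 228.4551]
[158.5651 231.847 ]
bell [0.6576 0.1448 0.03  ]
tin [0.757  0.0306 0.058 ]
red [ 0.7535 -0.062   0.074 ]
green [ 0.7721 -0.1405  0.074 ]
```

```bash
cat >>h.py <<'E'
from scipy.spatial.transform import Rotation as Ro
def go(targets):
    "targets: list of (xyz m, rpy deg); prints tool-frame shift mm and rotvec"
    from cell import sensors
    o=sensors.get_obs();R=Ro.from_euler("xyz",o["tool_rot"],degrees=True)
    print("t",round(o["time_s"],2),np.round(o["tool_pos"],4),np.round(o["tool_rot"],1),"F",np.round(o["force"],1),o["grip_width"])
    for p,e in targets:
        d=R.inv().apply(np.array(p)-o["tool_pos"])*1e3;w=(R.inv()*Ro.from_euler("xyz",e,degrees=True)).as_rotvec()
        print(np.round(d,1),np.round(w,3))
Y=-13.7;cy,sy=np.cos(np.radians(Y)),np.sin(np.radians(Y))
ST=np.array([.513,-.109,0])
def st(x,y,z): return ST+np.array([cy*x-sy*y,sy*x+cy*y,z])*1e-3   # stand frame mm -> world
E
python3 -c "
from h import *
go([(st(129,-155,200),(180,0,76.3)),(st(115,-155,78),(180,0,76.3))])"
```

```text
t 0.1 [ 0.2753 -0.5883  0.2296] [-179.9    0.    25.1] F [ 0.3 -0.2 -0.5] 0.08714044759660058
[ 421.9 -131.6   29.7] [-0.002 -0.001 -0.894]
[ 411.  -140.2  151.8] [-0.002 -0.001 -0.894]
```

>>> drive_tool(moves=[{"x": 50, "y": -16, "z": 4, "rz": -0.1, "fingers": 1}, {"x": 100, "y": -31, "z": 7, "rz": -0.2, "fingers": 1}, {"x": 150, "y": -47, "z": 10, "rz": -0.32, "fingers": 1}, {"x": 200, "y": -62, "z": 14, "rz": -0.43, "fingers": 1}, {"x": 250, "y": -78, "z": 17, "rz": -0.54, "fingers": 1}, {"x": 300, "y": -94, "z": 21, "rz": -0.65, "fingers": 1}, {"x": 350, "y": -109, "z": 25, "rz": -0.75, "fingers": 1}, {"x": 395, "y": -123, "z": 28, "rz": -0.84, "fingers": 1}, {"x": 422, "y": -132, "z": 30, "rz": -0.894, "fingers": 1}, {"x": 422, "y": -132, "z": 30, "rz": -0.894, "fingers": 1}, {"x": 422, "y": -132, "z": 30, "rz": -0.894, "fingers": 1}, {"x": 422, "y": -132, "z": 30, "rz": -0.894, "fingers": 1}])

```text
invalid input at $.moves[0]: expected keys x, y, z, rx, ry, rz, fingers
```

```bash
python3 -c "
from h import *
a=[42,42,50,60,70,80,90,100,110,120,130,137,143,147]
go([(st(15+100*np.cos(np.radians(q))+(36 if i==0 else 24),-155,20+100*np.sin(np.radians(q))-10),(180,0,76.3)) for i,q in enumerate(a)])"
```

```text
t 0.1 [ 0.2753 -0.5883  0.2296] [-179.9    0.    25.1] F [ 0.3 -0.2 -0.5] 0.08714044759660058
[ 419.1 -133.7  152.8] [-0.002 -0.001 -0.894]
[ 409.7 -141.2  152.9] [-0.002 -0.001 -0.894]
[ 401.9 -147.5  143.2] [-0.002 -0.001 -0.894]
[ 390.8 -156.5  133.2] [-0.002 -0.001 -0.894]
[ 378.5 -166.4  125.8] [-0.002 -0.001 -0.894]
[ 365.3 -177.   121.4] [-0.002 -0.001 -0.894]
[ 351.8 -187.8  119.9] [-0.002 -0.001 -0.894]
[ 338.3 -198.7  121.4] [-0.002 -0.001 -0.894]
[ 325.1 -209.3  125.9] [-0.002 -0.001 -0.894]
[ 312.8 -219.1  133.3] [-0.002 -0.001 -0.894]
[ 301.7 -228.1  143.3] [-0.002 -0.001 -0.894]
[ 294.8 -233.6  151.7] [-0.002 -0.001 -0.894]
[ 289.6 -237.8  159.8] [-0.002 -0.001 -0.894]
[ 286.4 -240.3  165.5] [-0.002 -0.001 -0.894]
```

All keys are needed in every row.

>>> drive_tool(moves=[{"x": 50, "y": -16, "z": 4, "rx": 0, "ry": 0, "rz": -0.1, "fingers": 1}, {"x": 100, "y": -31, "z": 7, "rx": 0, "ry": 0, "rz": -0.2, "fingers": 1}, {"x": 150, "y": -47, "z": 10, "rx": 0, "ry": 0, "rz": -0.32, "fingers": 1}, {"x": 200, "y": -62, "z": 14, "rx": 0, "ry": 0, "rz": -0.43, "fingers": 1}, {"x": 250, "y": -78, "z": 17, "rx": 0, "ry": 0, "rz": -0.54, "fingers": 1}, {"x": 300, "y": -94, "z": 21, "rx": 0, "ry": 0, "rz": -0.65, "fingers": 1}, {"x": 350, "y": -109, "z": 25, "rx": 0, "ry": 0, "rz": -0.75, "fingers": 1}, {"x": 395, "y": -123, "z": 28, "rx": 0, "ry": 0, "rz": -0.84, "fingers": 1}, {"x": 422, "y": -132, "z": 30, "rx": 0, "ry": 0, "rz": -0.894, "fingers": 1}, {"x": 422, "y": -132, "z": 30, "rx": 0, "ry": 0, "rz": -0.894, "fingers": 1}, {"x": 422, "y": -132, "z": 30, "rx": 0, "ry": 0, "rz": -0.894, "fingers": 1}, {"x": 422, "y": -132, "z": 30, "rx": 0, "ry": 0, "rz": -0.894, "fingers": 1}])

```text
time_s: 1.6
tool_pos: [0.6005, -0.2926, 0.2006]
tool_rot: [-180.0, 0.1, 76.1]
force: [0.1, -0.8, 0.4]
grip_width: 0.0006
grasp_force: 0.0
```

```bash
python3 -c "
from h import *
a=[42,42,50,60,70,80,90,100,110,120,130,137,143,147]
go([(st(15+100*np.cos(np.radians(q))+(36 if i==0 else 24),-155,20+100*np.sin(np.radians(q))-10),(180,0,76.3)) for i,q in enumerate(a)])
from cell import vision
for n in('scene','top'):
    c=vision.read_camera(n);i=c['image'][:,:,::-1]
    i=i[60:260,230:430] if n=='scene' else i[110:310,230:430]
    cv2.imwrite('pics/'+n+'1.png',cv2.resize(i,(400,400)))
cv2.imwrite('pics/app.png',np.hstack([cv2.imread('pics/scene1.png'),cv2.imread('pics/top1.png')]))
"
```

```text
t 1.6 [ 0.6005 -0.2926  0.2006] [-1.80e+02  1.00e-01  7.61e+01] F [ 0.1 -0.8  0.4] 0.0006156996268029058
[  2.8  -3.1 123.7] [-0.     0.001 -0.003]
[  2.8 -15.1 123.7] [-0.     0.001 -0.003]
[  2.7 -25.2 114. ] [-0.     0.001 -0.003]
[  2.7 -39.5 104. ] [-0.     0.001 -0.003]
[  2.6 -55.3  96.7] [-0.     0.001 -0.003]
[  2.6 -72.1  92.2] [-0.     0.001 -0.003]
[  2.5 -89.5  90.7] [-0.     0.001 -0.003]
[   2.4 -106.8   92.2] [-0.     0.001 -0.003]
[   2.4 -123.7   96.7] [-0.     0.001 -0.003]
[   2.3 -139.5  104.1] [-0.     0.001 -0.003]
[   2.3 -153.7  114.1] [-0.     0.001 -0.003]
[   2.3 -162.6  122.5] [-0.     0.001 -0.003]
[   2.3 -169.3  130.5] [-0.     0.001 -0.003]
[   2.3 -173.3  136.2] [-0.     0.001 -0.003]
```

View pics/app.png

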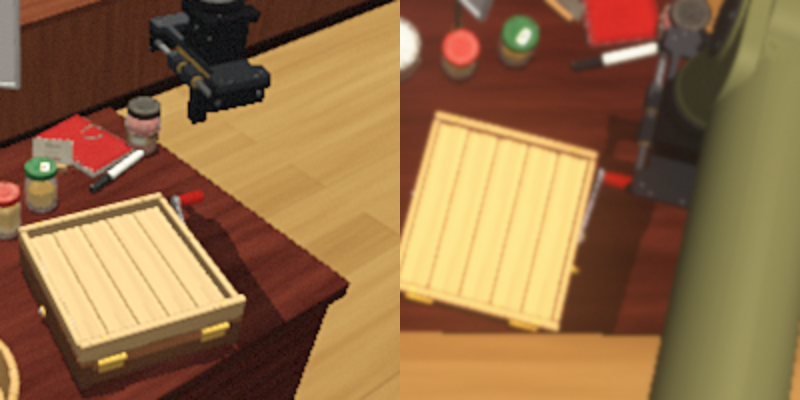

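The fingers are closed and hang above and behind the red knob, which is at (190,200) in the left crop and (615,180) in the right. Nothing is in the way below. Next I lower the hand.

>>> drive_tool(moves=[{"x": 2, "y": 0, "z": 40, "rx": 0, "ry": 0, "rz": 0, "fingers": 1}, {"x": 2, "y": 0, "z": 80, "rx": 0, "ry": 0, "rz": 0, "fingers": 1}, {"x": 2, "y": 0, "z": 110, "rx": 0, "ry": 0, "rz": 0, "fingers": 1}, {"x": 2, "y": 0, "z": 124, "rx": 0, "ry": 0, "rz": 0, "fingers": 1}, {"x": 2, "y": -4, "z": 124, "rx": 0, "ry": 0, "rz": 0, "fingers": 1}, {"x": 2, "y": -9, "z": 124, "rx": 0, "ry": 0, "rz": 0, "fingers": 1}, {"x": 2, "y": -13, "z": 124, "rx": 0, "ry": 0, "rz": 0, "fingers": 1}, {"x": 2, "y": -13, "z": 124, "rx": 0, "ry": 0, "rz": 0, "fingers": 1}])

```text
time_s: 2.7
tool_pos: [0.5897, -0.2855, 0.0776]
tool_rot: [179.9, 0.0, 76.3]
force: [-0.2, 0.2, 0.5]
grip_width: 0.0004
grasp_force: 0.0
```

>>> drive_tool(moves=[{"x": 0, "y": -7, "z": -5, "rx": 0, "ry": 0, "rz": 0, "fingers": 1}, {"x": 0, "y": -12, "z": -10, "rx": 0, "ry": 0, "rz": 0, "fingers": 1}, {"x": 0, "y": -19, "z": -15, "rx": 0, "ry": 0, "rz": 0, "fingers": 1}, {"x": 0, "y": -26, "z": -20, "rx": 0, "ry": 0, "rz": 0, "fingers": 1}, {"x": 0, "y": -34, "z": -24, "rx": 0, "ry": 0, "rz": 0, "fingers": 1}, {"x": 0, "y": -42, "z": -27, "rx": 0, "ry": 0, "rz": 0, "fingers": 1}, {"x": 0, "y": -51, "z": -30, "rx": 0, "ry": 0, "rz": 0, "fingers": 1}, {"x": 0, "y": -59, "z": -32, "rx": 0, "ry": 0, "rz": 0, "fingers": 1}, {"x": 0, "y": -68, "z": -33, "rx": 0, "ry": 0, "rz": 0, "fingers": 1}, {"x": 0, "y": -76, "z": -33, "rx": 0, "ry": 0, "rz": 0, "fingers": 1}])

```text
time_s: 3.95
tool_pos: [0.5174, -0.2678, 0.1116]
tool_rot: [179.7, 0.1, 76.3]
force: [4.2, -1.1, 2.1]
grip_width: 0.0003
grasp_force: 2.1
```

```bash
python3 -c "
from h import *
a=[90,100,110,120,130,137,143,147]
go([(st(15+100*np.cos(np.radians(q))+24,-155,20+100*np.sin(np.radians(q))-10),(180,0,76.3)) for i,q in enumerate(a)])
from cell import vision
for n in('scene','top'):
    c=vision.read_camera(n);i=c['image'][:,:,::-1]
    i=i[60:260,230:430] if n=='scene' else i[110:310,230:430]
    cv2.imwrite('pics/'+n+'2.png',cv2.resize(i,(400,400)))
cv2.imwrite('pics/push.png',np.hstack([cv2.imread('pics/scene2.png'),cv2.imread('pics/top2.png')]))
"
```

```text
t 3.95 [ 0.5174 -0.2678  0.1116] [1.797e+02 1.000e-01 7.630e+01] F [ 4.2 -1.1  2.1] 0.00026541066143365713
[-1.8 -2.9  1.6] [0.005 0.001 0.   ]
[ -1.8 -20.2   3.1] [0.005 0.001 0.   ]
[ -1.8 -37.1   7.5] [0.005 0.001 0.   ]
[ -1.7 -52.9  14.8] [0.005 0.001 0.   ]
[ -1.7 -67.3  24.7] [0.005 0.001 0.   ]
[ -1.7 -76.2  33. ] [0.005 0.001 0.   ]
[ -1.7 -82.9  41. ] [0.005 0.001 0.   ]
[ -1.7 -87.   46.7] [0.005 0.001 0.   ]
```

View pics/push.png

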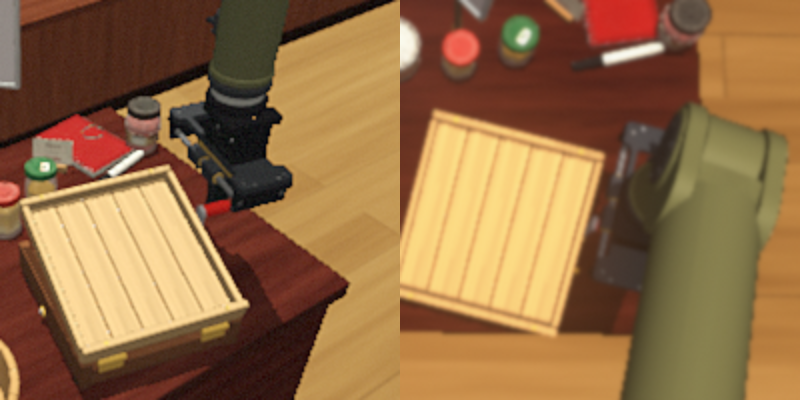

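The knob, at (215,210) in the left crop, sits against the fingers and the tray is rising with a clear gap to the gripper. I carry on along the arc.

>>> drive_tool(moves=[{"x": -1, "y": -9, "z": 0, "rx": 0, "ry": 0, "rz": 0, "fingers": 1}, {"x": -1, "y": -18, "z": 2, "rx": 0, "ry": 0, "rz": 0, "fingers": 1}, {"x": -1, "y": -27, "z": 4, "rx": 0, "ry": 0, "rz": 0, "fingers": 1}, {"x": -1, "y": -36, "z": 7, "rx": 0, "ry": 0, "rz": 0, "fingers": 1}, {"x": -1, "y": -44, "z": 10, "rx": 0, "ry": 0, "rz": 0, "fingers": 1}, {"x": -1, "y": -52, "z": 14, "rx": 0, "ry": 0, "rz": 0, "fingers": 1}, {"x": -1, "y": -60, "z": 19, "rx": 0, "ry": 0, "rz": 0, "fingers": 1}, {"x": -1, "y": -67, "z": 24, "rx": 0, "ry": 0, "rz": 0, "fingers": 1}, {"x": -1, "y": -72, "z": 28, "rx": 0, "ry": 0, "rz": 0, "fingers": 1}, {"x": -1, "y": -76, "z": 33, "rx": 0, "ry": 0, "rz": 0, "fingers": 1}, {"x": -1, "y": -80, "z": 36, "rx": 0, "ry": 0, "rz": 0, "fingers": 1}, {"x": -1, "y": -84, "z": 40, "rx": 0, "ry": 0, "rz": 0, "fingers": 1}, {"x": -1, "y": -87, "z": 44, "rx": 0, "ry": 0, "rz": 0, "fingers": 1}, {"x": -1, "y": -87, "z": 44, "rx": 0, "ry": 0, "rz": 0, "fingers": 1}])

```text
time_s: 5.8
tool_pos: [0.4299, -0.2473, 0.065]
tool_rot: [-179.9, -0.0, 76.3]
force: [-0.5, -0.3, -0.2]
grip_width: 0.0006
grasp_force: 0.0
```

>>> drive_tool(moves=[{"x": -5, "y": 10, "z": 0, "rx": 0, "ry": 0, "rz": 0, "fingers": 1}, {"x": -15, "y": 20, "z": 0, "rx": 0, "ry": 0, "rz": 0, "fingers": 1}, {"x": -25, "y": 30, "z": -30, "rx": 0, "ry": 0, "rz": 0, "fingers": 1}, {"x": -25, "y": 30, "z": -90, "rx": 0, "ry": 0, "rz": 0, "fingers": 1}, {"x": -25, "y": 30, "z": -150, "rx": 0, "ry": 0, "rz": 0, "fingers": 1}, {"x": -25, "y": 30, "z": -210, "rx": 0, "ry": 0, "rz": 0, "fingers": -1}, {"x": -25, "y": 30, "z": -240, "rx": 0, "ry": 0, "rz": 0, "fingers": -1}, {"x": -25, "y": 30, "z": -240, "rx": 0, "ry": 0, "rz": 0, "fingers": -1}])

```text
time_s: 6.8
tool_pos: [0.4559, -0.2806, 0.3088]
tool_rot: [179.7, 0.1, 76.3]
force: [0.8, -0.4, -0.6]
grip_width: 0.0227
grasp_force: 0.0
```

```bash
python3 -c "
from h import *
from cell import vision
for n in('scene','top'):
    c=vision.read_camera(n);np.savez(n+'3.npz',**c);i=c['image'][:,:,::-1]
    i=i[120:300,200:380] if n=='scene' else i[150:330,180:360]
    cv2.imwrite('pics/'+n+'3.png',cv2.resize(i,(400,400)))
cv2.imwrite('pics/up.png',np.hstack([cv2.imread('pics/scene3.png'),cv2.imread('pics/top3.png')]))
c=load('scene3.npz');k=st(15-83,-142,76);print(proj(c,k),proj(load('top3.npz'),k))
for x in(-115,):
  for s in(1,-1):
    for d,t in((232,.41),(232,.43)):
      print('backcorner',s,t,proj(c,st(-115+d*np.cos(t)-26*np.sin(t),s*109,60+d*np.sin(t)+26*np.cos(t))))
go([])
"
```

```text
[352.8900064  197.80351323] [324.61167872 259.20437767]
backcorner 1 0.41 [241.30464722 154.51563444]
backcorner 1 0.43 [241.54913133 153.8082564 ]
backcorner -1 0.41 [318.0465163  136.28234312]
backcorner -1 0.43 [318.62186487 135.52971345]
t 6.9 [ 0.4542 -0.2796  0.3049] [-180.    -0.    76.3] F [-0.  -0.4 -0. ] 0.030423500490112415
```

View pics/up.png

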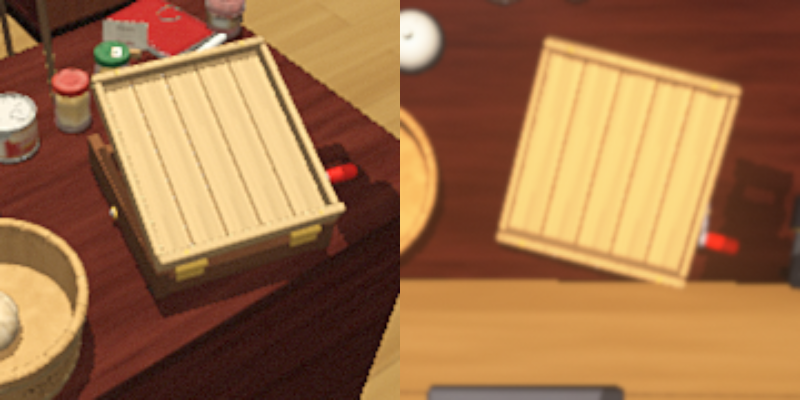

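The tray stands raised. The knob is at (342,173) in the left crop, which is (354,198) in the full image, against a predicted stop position of (353,198). Now for the bun.

```bash
python3 -c "
from h import *
T=load('top3.npz')
m,ce,s=blob(T,(5,60,90),(25,255,255),(108,185,200,275))
m=cv2.morphologyEx(m,cv2.MORPH_OPEN,np.ones((15,15)));c=max(cv2.findContours(m,0,1)[0],key=cv2.contourArea)
e=cv2.fitEllipse(cv2.convexHull(c));print(e,onz(T,e[0],.096),onz(T,(156,231),.096))
go([((.4735,.2065,.25),(180,0,-160)),((.4735,.2065,.051),(180,0,-160))])
"
```

```text
((152.73097229003906, 225.3148651123047), (94.67036437988281, 116.57671356201172), 40.341461181640625) [0.4916003 0.2075694 0.096    ] [0.47736321 0.19857142 0.096     ]
t 6.9 [ 0.4542 -0.2796  0.3049] [-180.    -0.    76.3] F [-0.  -0.4 -0. ] 0.030423500490112415
[476.8 -96.5  55. ] [-0.000e+00 -1.000e-03 -2.159e+00]
[476.7 -96.4 254. ] [-0.000e+00 -1.000e-03 -2.159e+00]
```

>>> drive_tool(moves=[{"x": 36, "y": -7, "z": 0, "rx": 0, "ry": 0, "rz": -0.17, "fingers": -1}, {"x": 73, "y": -15, "z": 0, "rx": 0, "ry": 0, "rz": -0.34, "fingers": -1}, {"x": 110, "y": -22, "z": 0, "rx": 0, "ry": 0, "rz": -0.5, "fingers": -1}, {"x": 146, "y": -29, "z": 0, "rx": 0, "ry": 0, "rz": -0.67, "fingers": -1}, {"x": 183, "y": -37, "z": 0, "rx": 0, "ry": 0, "rz": -0.83, "fingers": -1}, {"x": 220, "y": -44, "z": 0, "rx": 0, "ry": 0, "rz": -1.0, "fingers": -1}, {"x": 256, "y": -51, "z": 0, "rx": 0, "ry": 0, "rz": -1.17, "fingers": -1}, {"x": 292, "y": -59, "z": 0, "rx": 0, "ry": 0, "rz": -1.33, "fingers": -1}, {"x": 329, "y": -66, "z": 10, "rx": 0, "ry": 0, "rz": -1.5, "fingers": -1}, {"x": 365, "y": -73, "z": 20, "rx": 0, "ry": 0, "rz": -1.67, "fingers": -1}, {"x": 402, "y": -81, "z": 30, "rx": 0, "ry": 0, "rz": -1.83, "fingers": -1}, {"x": 438, "y": -88, "z": 45, "rx": 0, "ry": 0, "rz": -2.0, "fingers": -1}, {"x": 475, "y": -95, "z": 55, "rx": 0, "ry": 0, "rz": -2.16, "fingers": -1}, {"x": 475, "y": -95, "z": 55, "rx": 0, "ry": 0, "rz": -2.16, "fingers": -1}, {"x": 475, "y": -95, "z": 55, "rx": 0, "ry": 0, "rz": -2.16, "fingers": -1}])

```text
time_s: 8.78
tool_pos: [0.4742, 0.2039, 0.2493]
tool_rot: [-180.0, -0.1, -160.0]
force: [0.1, 0.1, -0.2]
grip_width: 0.0872
grasp_force: 0.0
```

```bash
python3 -c "
from h import *
go([((.474,.2045,.11),(180,0,-160)),((.474,.2045,.051),(180,0,-160))])
from cell import vision
for n in('scene','top'):
    c=vision.read_camera(n);i=c['image'][:,:,::-1]
    i=i[140:340,80:280] if n=='scene' else i[130:330,60:260]
    cv2.imwrite('pics/'+n+'4.png',cv2.resize(i,(400,400)))
cv2.imwrite('pics/bb.png',np.hstack([cv2.imread('pics/scene4.png'),cv2.imread('pics/top4.png')]))
"
```

```text
t 8.78 [0.4742 0.2039 0.2493] [-1.8e+02 -1.0e-01 -1.6e+02] F [ 0.1  0.1 -0.2] 0.08719889604437181
[ -0.4   0.6 139.3] [-0.    -0.002 -0.   ]
[ -0.5   0.6 198.3] [-0.    -0.002 -0.   ]
```

View pics/bb.png

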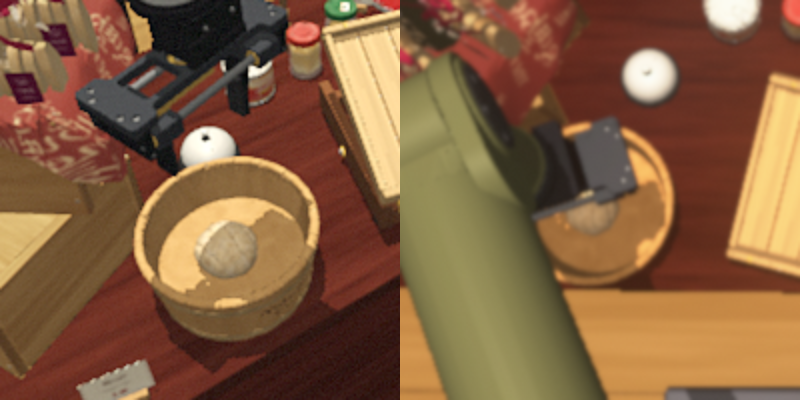

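The left crop shows the bun at (227,248) in the bucket with the open gripper above it. The right crop's view of the bun is partly covered. I check clearance to the bread box on the left.

```bash
python3 -c "
from h import *
S=load('scene0.npz')
A=onz(S,(88,326),0)[:2];B=onz(S,(147,257),0)[:2];print(A,B)
n=np.array([-(B-A)[1],(B-A)[0]]);n/=np.linalg.norm(n)
c=np.array([.474,.2045]);y=np.radians(-160);tx=np.array([np.cos(y),np.sin(y)]);ty=np.array([np.sin(y),-np.cos(y)])
for a in(1,-1):
  for b in(1,-1): print(a,b,c+a*.0375*tx+b*.095*ty,n@(c+a*.0375*tx+b*.095*ty-A))
"
```

```text
[0.50123955 0.45687953] [0.60120171 0.28037802]
1 1 [0.40626961 0.28094504] -0.16933863389095521
1 -1 [0.47125344 0.10240345] -0.20078001978103763
-1 1 [0.47674656 0.30659655] -0.09537266024351215
-1 -1 [0.54173039 0.12805496] -0.1268140461335946
```

>>> drive_tool(moves=[{"x": 0, "y": 0, "z": 40, "rx": 0, "ry": 0, "rz": 0, "fingers": -1}, {"x": 0, "y": 0, "z": 80, "rx": 0, "ry": 0, "rz": 0, "fingers": -1}, {"x": 0, "y": 0, "z": 120, "rx": 0, "ry": 0, "rz": 0, "fingers": -1}, {"x": 0, "y": 0, "z": 145, "rx": 0, "ry": 0, "rz": 0, "fingers": -1}, {"x": 0, "y": 0, "z": 165, "rx": 0, "ry": 0, "rz": 0, "fingers": -1}, {"x": 0, "y": 0, "z": 180, "rx": 0, "ry": 0, "rz": 0, "fingers": -1}, {"x": 0, "y": 0, "z": 190, "rx": 0, "ry": 0, "rz": 0, "fingers": -1}, {"x": 0, "y": 0, "z": 198, "rx": 0, "ry": 0, "rz": 0, "fingers": -1}, {"x": 0, "y": 0, "z": 198, "rx": 0, "ry": 0, "rz": 0, "fingers": -1}])

```text
time_s: 10.0
tool_pos: [0.4742, 0.205, 0.0523]
tool_rot: [180.0, -0.0, -159.9]
force: [-0.6, -0.3, -0.7]
grip_width: 0.0869
grasp_force: 0.0
```

>>> drive_tool(moves=[{"x": 0, "y": 0, "z": 0, "rx": 0, "ry": 0, "rz": 0, "fingers": 0.0}, {"x": 0, "y": 0, "z": 0, "rx": 0, "ry": 0, "rz": 0, "fingers": 0.5}, {"x": 0, "y": 0, "z": 0, "rx": 0, "ry": 0, "rz": 0, "fingers": 1}, {"x": 0, "y": 0, "z": 0, "rx": 0, "ry": 0, "rz": 0, "fingers": 1}, {"x": 0, "y": 0, "z": 0, "rx": 0, "ry": 0, "rz": 0, "fingers": 1}, {"x": 0, "y": 0, "z": 0, "rx": 0, "ry": 0, "rz": 0, "fingers": 1}], force=8)

```text
time_s: 10.75
tool_pos: [0.4747, 0.2051, 0.0528]
tool_rot: [-180.0, 0.0, -159.9]
force: [-0.6, -0.6, 3.5]
grip_width: 0.0654
grasp_force: 8.0
```

>>> drive_tool(moves=[{"x": 0, "y": 0, "z": 0, "rx": 0, "ry": 0, "rz": 0, "fingers": -1}, {"x": 0, "y": 0, "z": 0, "rx": 0, "ry": 0, "rz": 0, "fingers": -1}, {"x": 0, "y": 0, "z": 0, "rx": 0, "ry": 0, "rz": 0, "fingers": -1}, {"x": 0, "y": 0, "z": 3, "rx": 0, "ry": 0, "rz": 0, "fingers": -1}, {"x": 0, "y": 0, "z": 5, "rx": 0, "ry": 0, "rz": 0, "fingers": -1}, {"x": 0, "y": 0, "z": 5, "rx": 0, "ry": 0, "rz": 0, "fingers": -1}, {"x": 0, "y": 0, "z": 5, "rx": 0, "ry": 0, "rz": 0, "fingers": 1}, {"x": 0, "y": 0, "z": 5, "rx": 0, "ry": 0, "rz": 0, "fingers": 1}, {"x": 0, "y": 0, "z": 5, "rx": 0, "ry": 0, "rz": 0, "fingers": 1}, {"x": 0, "y": 0, "z": 5, "rx": 0, "ry": 0, "rz": 0, "fingers": 1}, {"x": 0, "y": 0, "z": 5, "rx": 0, "ry": 0, "rz": 0, "fingers": 1}], force=8)

```text
time_s: 12.12
tool_pos: [0.4744, 0.205, 0.0476]
tool_rot: [-180.0, 0.0, -159.9]
force: [-0.4, 0.4, 0.2]
grip_width: 0.0655
grasp_force: 8.0
```

>>> drive_tool(moves=[{"x": 0, "y": 0, "z": -5, "rx": 0, "ry": 0, "rz": 0, "fingers": 1}, {"x": 0, "y": 0, "z": -12, "rx": 0, "ry": 0, "rz": 0, "fingers": 1}, {"x": 0, "y": 0, "z": -22, "rx": 0, "ry": 0, "rz": 0, "fingers": 1}, {"x": 0, "y": 0, "z": -22, "rx": 0, "ry": 0, "rz": 0, "fingers": 1}])

```text
time_s: 12.62
tool_pos: [0.4752, 0.2053, 0.0707]
tool_rot: [-180.0, 0.1, -159.9]
force: [0.0, -0.8, -0.8]
grip_width: 0.0658
grasp_force: 8.0
```

```bash
cat >>h.py <<'E'
def tray(d,h,t=.41):
    c,s=np.cos(t),np.sin(t);p=st(-115+d*c-h*s,0,60+d*s+h*c)
    M=Ro.from_euler("z",Y,degrees=True).as_matrix()@np.array([[-c,0,s],[0,1,0],[-s,0,-c]])
    return p,Ro.from_matrix(M).as_euler("xyz",degrees=True)
E
python3 -c "
from h import *
print(tray(56,22));go([tray(56,120),tray(56,60),tray(56,22)])"
```

```text
(array([ 0.44264951, -0.0918504 ,  0.10249878]), array([-180.       ,   23.4912696,  166.3      ]))
t 12.62 [0.4752 0.2053 0.0707] [-1.800e+02  1.000e-01 -1.599e+02] F [ 0.  -0.8 -0.8] 0.06575719488635486
[ 164.7 -246.3 -121.9] [ 0.121 -0.396  0.581]
[ 145.  -259.5  -66.8] [ 0.121 -0.396  0.581]
[ 132.4 -267.9  -32. ] [ 0.121 -0.396  0.581]
```

>>> drive_tool(moves=[{"x": 0, "y": 0, "z": -15, "rx": 0, "ry": 0, "rz": 0, "fingers": 1}, {"x": 0, "y": 0, "z": -40, "rx": 0, "ry": 0, "rz": 0, "fingers": 1}, {"x": 0, "y": 0, "z": -70, "rx": 0, "ry": 0, "rz": 0, "fingers": 1}, {"x": 0, "y": 0, "z": -100, "rx": 0, "ry": 0, "rz": 0, "fingers": 1}, {"x": 0, "y": 0, "z": -130, "rx": 0, "ry": 0, "rz": 0, "fingers": 1}, {"x": 0, "y": 0, "z": -160, "rx": 0, "ry": 0, "rz": 0, "fingers": 1}, {"x": 0, "y": 0, "z": -180, "rx": 0, "ry": 0, "rz": 0, "fingers": 1}, {"x": 0, "y": 0, "z": -180, "rx": 0, "ry": 0, "rz": 0, "fingers": 1}])

```text
time_s: 13.62
tool_pos: [0.4752, 0.2056, 0.2515]
tool_rot: [-180.0, 0.2, -159.9]
force: [0.2, 0.5, -1.4]
grip_width: 0.0655
grasp_force: 8.0
```

```bash
python3 -c "
from h import *
go([tray(56,120),tray(56,60),tray(56,22)])"
```

```text
t 13.62 [0.4752 0.2056 0.2515] [-180.     0.2 -159.9] F [ 0.2  0.5 -1.4] 0.06551954023677639
[ 165.3 -246.5   58.7] [ 0.121 -0.394  0.581]
[ 145.7 -259.7  113.8] [ 0.121 -0.394  0.581]
[ 133.2 -268.1  148.7] [ 0.121 -0.394  0.581]
```

>>> drive_tool(moves=[{"x": 14, "y": -20, "z": 5, "rx": 0.01, "ry": -0.03, "rz": 0.05, "fingers": 1}, {"x": 28, "y": -42, "z": 10, "rx": 0.02, "ry": -0.067, "rz": 0.1, "fingers": 1}, {"x": 44, "y": -66, "z": 16, "rx": 0.032, "ry": -0.105, "rz": 0.155, "fingers": 1}, {"x": 60, "y": -90, "z": 21, "rx": 0.044, "ry": -0.144, "rz": 0.212, "fingers": 1}, {"x": 77, "y": -115, "z": 27, "rx": 0.056, "ry": -0.184, "rz": 0.271, "fingers": 1}, {"x": 94, "y": -140, "z": 33, "rx": 0.069, "ry": -0.224, "rz": 0.33, "fingers": 1}, {"x": 111, "y": -165, "z": 39, "rx": 0.081, "ry": -0.264, "rz": 0.389, "fingers": 1}, {"x": 127, "y": -190, "z": 45, "rx": 0.093, "ry": -0.303, "rz": 0.447, "fingers": 1}, {"x": 142, "y": -212, "z": 50, "rx": 0.104, "ry": -0.339, "rz": 0.5, "fingers": 1}, {"x": 155, "y": -231, "z": 55, "rx": 0.113, "ry": -0.37, "rz": 0.545, "fingers": 1}, {"x": 165, "y": -246, "z": 59, "rx": 0.121, "ry": -0.394, "rz": 0.581, "fingers": 1}, {"x": 165, "y": -246, "z": 59, "rx": 0.121, "ry": -0.394, "rz": 0.581, "fingers": 1}])

```text
time_s: 15.12
tool_pos: [0.4174, -0.0577, 0.1297]
tool_rot: [177.4, 15.4, 166.9]
force: [0.3, 2.0, 0.2]
grip_width: 0.0661
grasp_force: 8.0
```

```bash
python3 -c "
from h import *
from cell import vision,sensors
go([tray(56,60),tray(56,30),tray(56,22)]);print(np.round(sensors.get_obs()['qpos'],1))
for n in('scene','top'):
    c=vision.read_camera(n);i=c['image'][:,:,::-1]
    i=i[60:300,150:390] if n=='scene' else i[110:350,120:360]
    cv2.imwrite('pics/'+n+'5.png',cv2.resize(i,(400,400)))
cv2.imwrite('pics/pre.png',np.hstack([cv2.imread('pics/scene5.png'),cv2.imread('pics/top5.png')]))
"
```

```text
t 15.12 [ 0.4174 -0.0577  0.1297] [177.4  15.4 166.9] F [0.3 2.  0.2] 0.0660774837653012
[-18.6 -27.3  -4. ] [ 0.048 -0.142  0.007]
[-22.8 -28.7  25.6] [ 0.048 -0.142  0.007]
[-24.  -29.1  33.5] [ 0.048 -0.142  0.007]
[ 16.5 -17.2 -10.3 132.3  -5.   49.1  86.2]
```

View pics/pre.png

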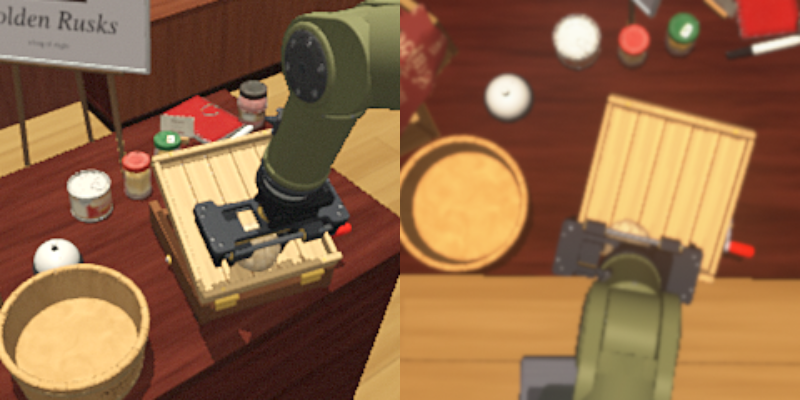

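The crops show the bun in the gripper over the front of the tray, about (260,255) on the left. The elbow is near its limit, so the hand stopped short of the pre-place pose. I will back up the slope and use less tilt.

>>> drive_tool(moves=[{"x": -10, "y": 0, "z": -15, "rx": 0, "ry": 0.03, "rz": 0, "fingers": 1}, {"x": -25, "y": 0, "z": -30, "rx": 0, "ry": 0.07, "rz": 0, "fingers": 1}, {"x": -40, "y": 0, "z": -40, "rx": 0, "ry": 0.1, "rz": 0, "fingers": 1}, {"x": -60, "y": 0, "z": -40, "rx": 0, "ry": 0.15, "rz": 0, "fingers": 1}, {"x": -75, "y": 0, "z": -40, "rx": 0, "ry": 0.19, "rz": 0, "fingers": 1}, {"x": -75, "y": 0, "z": -40, "rx": 0, "ry": 0.19, "rz": 0, "fingers": 1}])

```text
time_s: 15.98
tool_pos: [0.4814, -0.0644, 0.1903]
tool_rot: [178.2, 4.7, 168.5]
force: [0.1, 0.7, -0.2]
grip_width: 0.0653
grasp_force: 8.0
```

```bash
cat >>h.py <<'E'
def tray2(d,h,k,t=.41):
    p,_=tray(d,h,t);return p,tray(d,h,np.radians(k))[1]
def intray(p,t=.41):
    q=np.array(p)*1e3-ST*1e3;x,y=cy*q[0]+sy*q[1],-sy*q[0]+cy*q[1];x+=115;z=q[2]-60
    c,s=np.cos(t),np.sin(t);return np.round([x*c+z*s,y,-x*s+z*c],1)
E
python3 -c "
from h import *
from cell import sensors
o=sensors.get_obs();print('d,y,h',intray(o['tool_pos']),np.round(o['qpos'],1))
print(intray((.4174,-.0577,.1297)))
go([tray2(110,80,12),tray2(110,40,12),tray2(110,22,12)])"
```

```text
d,y,h [119.6  35.8  90.1] [ 18.9  -3.4 -12.9 112.3  -2.3  66.1  85.3]
[36.9 27.2 59.9]
t 15.97 [ 0.4814 -0.0644  0.1903] [178.2   4.7 168.5] F [ 0.1  0.7 -0.2] 0.06529325850584893
[  7.2 -36.   11.4] [ 0.037 -0.128  0.035]
[ -5.7 -37.8  49.2] [ 0.037 -0.128  0.035]
[-11.5 -38.6  66.3] [ 0.037 -0.128  0.035]
```

>>> drive_tool(moves=[{"x": 3, "y": -12, "z": 5, "rx": 0.012, "ry": -0.04, "rz": 0.012, "fingers": 1}, {"x": 6, "y": -25, "z": 8, "rx": 0.025, "ry": -0.085, "rz": 0.024, "fingers": 1}, {"x": 7, "y": -36, "z": 11, "rx": 0.037, "ry": -0.128, "rz": 0.035, "fingers": 1}, {"x": 0, "y": -37, "z": 30, "rx": 0.037, "ry": -0.128, "rz": 0.035, "fingers": 1}, {"x": -5, "y": -38, "z": 46, "rx": 0.037, "ry": -0.128, "rz": 0.035, "fingers": 1}, {"x": -5, "y": -38, "z": 46, "rx": 0.037, "ry": -0.128, "rz": 0.035, "fingers": 1}, {"x": -5, "y": -38, "z": 46, "rx": 0.037, "ry": -0.128, "rz": 0.035, "fingers": 1}])

```text
time_s: 16.85
tool_pos: [0.4815, -0.1031, 0.1441]
tool_rot: [180.0, 12.0, 166.2]
force: [0.8, 0.1, -0.4]
grip_width: 0.0655
grasp_force: 8.0
```

```bash
python3 -c "
from h import *
from cell import sensors
o=sensors.get_obs();print('d,y,h',intray(o['tool_pos']),np.round(o['qpos'],1))
go([tray2(110,26,12),tray2(110,20,12),tray2(110,16,12)])"
```

```text
d,y,h [109.6  -1.8  44. ] [ 2.050e+01 -5.600e+00 -1.170e+01  1.206e+02 -1.000e-01  5.280e+01
  8.490e+01]
t 16.85 [ 0.4815 -0.1031  0.1441] [180.   12.  166.2] F [ 0.8  0.1 -0.4] 0.06552733600756568
[-3.9  1.8 17.6] [-0.     0.001 -0.002]
[-5.1  1.8 23.5] [-0.     0.001 -0.002]
[-5.9  1.8 27.4] [-0.     0.001 -0.002]
```

>>> drive_tool(moves=[{"x": -1, "y": 1, "z": 5, "rx": 0, "ry": 0, "rz": 0, "fingers": 1}, {"x": -2, "y": 1, "z": 10, "rx": 0, "ry": 0, "rz": 0, "fingers": 1}, {"x": -3, "y": 1, "z": 14, "rx": 0, "ry": 0, "rz": 0, "fingers": 1}, {"x": -4, "y": 1, "z": 17, "rx": 0, "ry": 0, "rz": 0, "fingers": 1}, {"x": -4, "y": 1, "z": 17, "rx": 0, "ry": 0, "rz": 0, "fingers": 1}])

```text
time_s: 17.48
tool_pos: [0.4889, -0.1043, 0.1278]
tool_rot: [180.0, 12.0, 166.1]
force: [0.2, -0.1, -1.1]
grip_width: 0.0657
grasp_force: 8.0
```

>>> drive_tool(moves=[{"x": 0, "y": 0, "z": 1, "rx": 0, "ry": 0, "rz": 0, "fingers": 1}, {"x": 0, "y": 0, "z": 2, "rx": 0, "ry": 0, "rz": 0, "fingers": 1}, {"x": 0, "y": 0, "z": 2, "rx": 0, "ry": 0, "rz": 0, "fingers": 1}])

```text
time_s: 17.85
tool_pos: [0.4893, -0.1044, 0.1262]
tool_rot: [180.0, 12.0, 166.1]
force: [0.0, 0.7, -0.9]
grip_width: 0.0655
grasp_force: 8.0
```

>>> drive_tool(moves=[{"x": 0, "y": 0, "z": 1, "rx": 0, "ry": 0, "rz": 0, "fingers": 1}, {"x": 0, "y": 0, "z": 2, "rx": 0, "ry": 0, "rz": 0, "fingers": 1}, {"x": 0, "y": 0, "z": 2, "rx": 0, "ry": 0, "rz": 0, "fingers": 1}])

```text
time_s: 18.23
tool_pos: [0.4893, -0.1044, 0.124]
tool_rot: [180.0, 12.0, 166.1]
force: [-3.2, 1.1, 1.9]
grip_width: 0.0655
grasp_force: 7.9
```

```bash
python3 -c "
from h import *
from cell import sensors,vision
o=sensors.get_obs();print('d,y,h',intray(o['tool_pos']),o['force'])
c=vision.read_camera('scene');cv2.imwrite('pics/s6.png',cv2.resize(c['image'][120:280,210:370,::-1],(480,480),interpolation=cv2.INTER_CUBIC))"
```

```text
d,y,h [108.9  -1.1  22.5] [-3.18318528  1.06717521  1.9496854 ]
```

The bun touches the tray floor: at height 22.5 mm the force has turned upward. I open slowly.

>>> drive_tool(moves=[{"x": 0, "y": 0, "z": 0, "rx": 0, "ry": 0, "rz": 0, "fingers": -0.5}, {"x": 0, "y": 0, "z": 0, "rx": 0, "ry": 0, "rz": 0, "fingers": -0.52}, {"x": 0, "y": 0, "z": 0, "rx": 0, "ry": 0, "rz": 0, "fingers": -0.55}, {"x": 0, "y": 0, "z": 0, "rx": 0, "ry": 0, "rz": 0, "fingers": -0.6}, {"x": 0, "y": 0, "z": 0, "rx": 0, "ry": 0, "rz": 0, "fingers": -0.7}, {"x": 0, "y": 0, "z": 0, "rx": 0, "ry": 0, "rz": 0, "fingers": -0.85}, {"x": 0, "y": 0, "z": 0, "rx": 0, "ry": 0, "rz": 0, "fingers": -1}, {"x": 0, "y": 0, "z": 0, "rx": 0, "ry": 0, "rz": 0, "fingers": -1}, {"x": 0, "y": 0, "z": 0, "rx": 0, "ry": 0, "rz": 0, "fingers": -1}, {"x": 0, "y": 0, "z": 0, "rx": 0, "ry": 0, "rz": 0, "fingers": -1}], force=3)

```text
time_s: 19.52
tool_pos: [0.4897, -0.1045, 0.1243]
tool_rot: [180.0, 12.0, 166.1]
force: [0.0, -0.6, -0.3]
grip_width: 0.0872
grasp_force: 0.0
```

>>> drive_tool(moves=[{"x": 0, "y": 0, "z": -5, "rx": 0, "ry": 0, "rz": 0, "fingers": -1}, {"x": 0, "y": 0, "z": -15, "rx": 0, "ry": 0, "rz": 0, "fingers": -1}, {"x": 0, "y": 0, "z": -30, "rx": 0, "ry": 0, "rz": 0, "fingers": -1}, {"x": 0, "y": 0, "z": -60, "rx": 0, "ry": 0, "rz": 0, "fingers": -1}, {"x": 0, "y": 0, "z": -90, "rx": 0, "ry": 0, "rz": 0, "fingers": -1}, {"x": -20, "y": 0, "z": -130, "rx": 0, "ry": 0.1, "rz": 0, "fingers": -1}, {"x": -40, "y": 0, "z": -160, "rx": 0, "ry": 0.2, "rz": 0, "fingers": -1}, {"x": -40, "y": 40, "z": -180, "rx": 0, "ry": 0.2, "rz": 0, "fingers": -1}, {"x": -40, "y": 80, "z": -180, "rx": 0, "ry": 0.2, "rz": 0, "fingers": -1}, {"x": -40, "y": 120, "z": -180, "rx": 0, "ry": 0.2, "rz": 0, "fingers": -1}, {"x": -40, "y": 160, "z": -180, "rx": 0, "ry": 0.2, "rz": 0, "fingers": -1}, {"x": -40, "y": 200, "z": -180, "rx": 0, "ry": 0.2, "rz": 0, "fingers": -1}, {"x": -40, "y": 200, "z": -180, "rx": 0, "ry": 0.2, "rz": 0, "fingers": -1}, {"x": -40, "y": 200, "z": -180, "rx": 0, "ry": 0.2, "rz": 0, "fingers": -1}])

```text
time_s: 21.28
tool_pos: [0.5391, 0.0885, 0.3093]
tool_rot: [-180.0, 0.6, 166.1]
force: [0.4, -0.6, -0.1]
grip_width: 0.0872
grasp_force: 0.0
```

```bash
python3 -c "
from h import *
from cell import sensors,vision
for n in('scene','top'):
    c=vision.read_camera(n);np.savez(n+'7.npz',**c);i=c['image'][:,:,::-1]
    i=i[110:290,200:380] if n=='scene' else i[150:330,200:380]
    cv2.imwrite('pics/'+n+'7.png',cv2.resize(i,(400,400)))
cv2.imwrite('pics/end.png',np.hstack([cv2.imread('pics/scene7.png'),cv2.imread('pics/top7.png')]));go([])"
```

```text
t 21.38 [0.5392 0.0876 0.3091] [-180.     0.6  166. ] F [-0.1  0.2 -0.1] 0.08703672167187727
```

View pics/end.png

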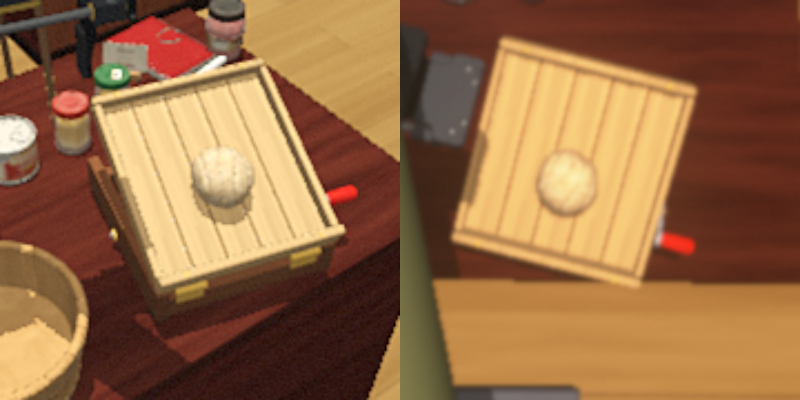

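The bun lies in the middle of the raised tray, at (222,177) on the left and (567,182) on the right. The knob is still at its stop, at (342,195), and the gripper is clear. Handing in.

```bash
python3 -c "
from cell import workorder
print(workorder.sign_off())"
```

```text
the job is handed in; nothing more can be done
None
```

The job is handed in: in the last pictures the tray stands raised with its prop on the stop and the bun lies on its floor. I didn't touch the bell, tin or jars; sign-off returned no verdict.

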